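# Empty the printed housing and set it up for measuring

### The job

The flared white printed housing with the side lug still has three broken-off support chunks inside. Carry it over to the grey tote, tip it to empty all three chunks into the tote, then gently stand the empty housing upright on the granite measuring plate, its whole base on the plate, and let go. Leave the caliper and the other printed parts where they are.

Things in the scene. Friction and masses are not known exactly. Their poses are not given: they have to be found in the camera images.
- housing: Loose white printed cup that flares upward, 130 g: outer radius 46 mm at base, 68 mm at rim, 85 mm tall, wall 4 mm, floor 5 mm. Origin: centre of its underside; z is its axis, out of the mouth. A flat upright lug to grip (web 14 mm thick along the housing's y) sticks out on its -x side to 112 mm from the axis, from 25 to 70 mm above the underside.
- housing_lug (a point): Grip point in the housing's lug: 90 mm from the axis along the housing's -x, 50 mm above the underside, mid-thickness; axes as the housing's.
- housing_rim (a point): Centre of the housing's mouth, 85 mm above its underside on the axis.
- stub0: Broken-off chunk of print support, white plastic, about 18 g, a round stub 28 mm in diameter and 34 mm long. It starts standing on the inner floor of the housing. Origin: centre of its underside as it stands, z up through it.
- stub1: Broken-off chunk of print support, white plastic, about 18 g, a block 22 x 24 x 36 mm. It starts standing on the inner floor of the housing. Origin: centre of its underside as it stands, z up through it.
- stub2: Broken-off chunk of print support, white plastic, about 18 g, a stub 30 mm across and 34 mm tall with a tapered end. It starts standing on the inner floor of the housing. Origin: centre of its underside as it stands, z up through it.
- tote: Fixed open grey plastic tote, outside 300 mm (its x) by 200 mm (its y) by 75 mm high, walls and floor 5 mm, standing on the bench to the left or right. Origin: centre of its underside, z up.
- plate: Fixed grey granite measuring plate, 200 x 200 mm and 40 mm thick, on the bench on the other side from the tote. Origin: centre of its underside, z up; its top is at z = 40 mm.
- caliper: Bystander: digital caliper lying flat, 200 mm long along its x, 12 mm thick. Origin at its middle, underside.
- bracket: Bystander: white printed L-shaped bracket, a boss 48 mm in diameter and 34 mm high at its origin and 14 mm thick arms reaching 119 mm along its x and 70 mm to its y.
- cover: Bystander: white printed open rectangular cover 85 x 70 mm and 50 mm high; origin at the centre of its underside.
Things that resemble listed ones, but are neither listed nor needed, are in the scene too. What is shaped like the housing but pink or yellow is not meant.

How it is judged:
By the outcome, as a careful person would: the job done as asked, in the order asked, and still so for the second after the job is handed in, with the robot touching nothing.
It also fails if it takes over 61 s, if anything falls off the work surface, if the arm or the gripper's body presses on something with over 40 N, if the wrist force passes 120 N, or if a joint passes its speed limit or range.

### The arm

A 6-joint arm with a two-finger parallel gripper is mounted at the origin on the work surface. World frame = base frame: x ahead of the robot, y to its left, z up, the work surface at z = 0. Lengths are in mm, angles in rad, forces in N, time in s.
With the tool pointing down it reaches from about 325 to 850 mm from the base axis. Payload 4.4 kg.
Tool frame: the origin (TCP) lies at the centre of the arm's flange, where the gripper is bolted on; the fingertips stand 199 mm ahead of it and the grasp point (between the pads) lies 180 mm ahead of it (arm.tcp_to_tips is the distance from the TCP to the fingertips, in mm); z points along the fingers, y is the line along which they close (so a half turn about z gives the same grasp; the last joint's range is limited). The gripper opens to 94 mm and grips with 3 to 60 N. Pads are 16 mm wide; open, the fingers measure 119 mm over their backs; the gripper's body (75 mm by 177 mm) begins 78 mm behind the grasp point.
Start: joints at [0.989, 0.207, 1.542, -0, 1.393, -0.15], TCP at [240.651, 522.222, 404.647] pointing down, gripper open.
Joint ranges: [-2.73, 2.73], [-0.86, 2.22], [0.23, 2.46], [-1.11, 4.25], [0.08, 2.63], [-2.82, 2.82]. Speed limits (rad/s): [2.79, 2.79, 3.14, 3.14, 3.14, 3.14].

### API

Orientations are given as a 3x3 rotation matrix whose columns are the frame's x, y, z axes.
In Python, from cell import arm, eyes gives the robot as it stands. The module is installed in compiled form; this text tells all that it offers.
- The arm moves only by the tool move_arm, never from a script. Its argument "series" is text: rows parted by semicolons, each of 6 numbers parted by spaces: the shift along the tool's x, y, z each as a share of 120 mm, from -1 to 1, then the turn, a rotation vector about the tool's x, y, z each as a share of 60 degrees, from -1 to 1. In form: x y z rx ry rz; .... A call has exactly 8 rows; each row shifts and turns the commanded pose from where the row before left it, along the tool's axes as they then stand; what a row does not reach is not made up. A row lasts 1/8 s, in which the tool goes at most 62.5 mm and 10.7 degrees, less where a joint would pass 70% of its speed; a pose out of reach is approached as far as the arm can. A call with a number of a shift or a turn outside -1 to 1 is refused whole. A call with a gripper value outside its range is refused whole. "jaw" is the closure, from 0 (fully open) to 1 (shut), set as the call begins (left out, the last holds). The fingers move at their own pace and stop on an object; "force" is the grip in N (left out, the last holds). Time passes only in rows, so rows that do not move let the fingers close, or fill a call up. It gives the time, the measured TCP pose, the force, the opening and the grip force at its end, in the units of the state.
- arm.state(): the state, without advancing time (a new reading comes with each control period).
- eyes.camera(name): name is "scene" or "top" or "wrist"; returns (picture, depth): 480x640x3 uint8, red, green, blue; 480x640 float32, mm along the optical axis (not along the pixel's ray), 0 where there is no reading.
- eyes.get_calibration(name): a dict with "fx", "fy", "cx", "cy" (pixels), "camera_from_world" (4x4, takes a point from world to camera coordinates). Camera axes: x right, y down, z forward; pixel columns grow to the right and rows downward; lengths in mm; the calibration is good to about 2 mm. The wrist camera is an equidistant fisheye: a pixel r from the principal point sees the ray r / f radians off the axis. A picture is of the moment at which its call begins: read the wrist's pose just before it. get_calibration takes no time and is no camera call; for the wrist camera it gives the pose at the moment of the call.
- arm.finish_job(): hands the job in; it is judged then, once.
Trained networks look in the newest picture that a camera, given by its name, has taken for a name from the list of things; names that differ only in an ending like _2 or _b are one class to them, and where a whole thing is asked for, a point or a joint stands for the part that bears it (a point fixed in the world has none). Each returns a list of dicts, best first, with "confidence" (0 to 1); they miss things now and then, are a little off and sometimes report something else, mostly with a low value. They report only what shows in the picture. A call takes as long as a camera call. They do not tell look-alikes from the thing itself.
- eyes.find_in(camera, label): "at" ([x, y, z] in mm, in world coordinates, good to about 4 mm: the middle of the surface that is visible of it).
The state is a dict: "time_s": time; "q": joint angles; "qvel": joint speeds; "joint_efforts": joint torques, N m; "eef_pos": TCP position; "ee_rot": TCP orientation; "wrist_force": force on the tool from outside, world axes, zero at the start; "ft_torque": the same for the moment, N m; "grip_width": opening from 0.0 (shut) to 1.0 (fully open); "grasp_force": force on a finger pad.
Only numpy, scipy, OpenCV 4.12 (cv2) and the standard library are available. Lean on these libraries where they do the work, as an engineer would, in place of code of your own. Each camera call takes 0.05 s, during which the arm holds its last target. There are 200 camera calls.

## Working session

There is one attempt and no reset: what is moved stays moved. The work goes in short steps, Python scripts to look and compute and a tool call to move; the robot and the scene stay as the last step left them, time stands still between calls to the robot, and variables do not carry over. Pictures are saved under pics/ and viewed, at most 10 in all, crops included, and the job is handed in when it is done.

Besides the shell and the picture viewer there is one more tool, called after "Emit:" by a JSON object that holds its "api" and its "payload", one argument or row to a line. move_arm: Moves the arm, as the interface text tells. Shift numbers are shares of 120 mm and turn numbers shares of 60 degrees, none past 1 either way. Its arguments: {"type":"object","properties":{"series":{"type":"string"},"jaw":{"type":"number"},"force":{"type":"number"}},"required":["series"]}

```bash
mkdir -p pics
python3 - <<'E'
from cell import arm, eyes
import cv2,numpy as np
for n in("scene","top"):
    p,d=eyes.camera(n); cv2.imwrite(f"pics/{n}0.png",p[:,:,::-1]); np.save(f"pics/{n}0.npy",d)
    for l in("housing","housing_lug","tote","plate","caliper","bracket","cover"):
        print(n,l,[(np.round(o["at"]).tolist(),round(o["confidence"],2)) for o in eyes.find_in(n,l)][:4])
s=arm.state();print(s)
E
```

```text
scene housing [([224.0, -353.0, 55.0], 0.86), ([189.0, 364.0, 61.0], 0.86), ([522.0, 74.0, 60.0], 0.66), ([315.0, -72.0, 51.0], 0.61)]
scene housing_lug [([318.0, -73.0, 54.0], 0.88), ([222.0, -351.0, 52.0], 0.77), ([186.0, 365.0, 60.0], 0.76), ([522.0, 77.0, 53.0], 0.66)]
scene tote [([723.0, -185.0, 24.0], 0.72), ([479.0, 353.0, 14.0], 0.62), ([518.0, 74.0, 55.0], 0.54)]
scene plate [([505.0, -343.0, 37.0], 0.72)]
scene caliper [([676.0, -2.0, 6.0], 0.61)]
scene bracket [([774.0, 155.0, 14.0], 0.57)]
scene cover [([722.0, -181.0, 21.0], 0.6), ([522.0, 78.0, 54.0], 0.38)]
top housing [([558.0, 83.0, 41.0], 0.93), ([239.0, -363.0, 37.0], 0.84), ([352.0, -78.0, 35.0], 0.83), ([208.0, 373.0, 32.0], 0.57)]
top housing_lug [([210.0, 374.0, 43.0], 0.96), ([562.0, 84.0, 49.0], 0.7), ([238.0, -368.0, 37.0], 0.69), ([349.0, -75.0, 35.0], 0.65)]
top tote [([476.0, 347.0, 3.0], 0.66)]
top plate [([475.0, -342.0, 45.0], 0.71)]
top caliper [([666.0, -3.0, 10.0], 0.89)]
top bracket [([758.0, 151.0, 16.0], 0.58), ([527.0, 59.0, 35.0], 0.36)]
top cover [([730.0, -185.0, 13.0], 0.91), ([760.0, 154.0
[... 152 characters left out ...]
9352116e+00, -1.50490887e-01]), 'qvel': array([ 0.00073886, -0.00019371,  0.00051198, -0.00054024,  0.00038597,
       -0.00088846]), 'joint_efforts': array([-1.79135213e-04, -3.70828021e+01, -2.81751215e+01,  6.99719391e-02,
        2.71542562e-02,  4.17514343e-05]), 'eef_pos': array([240.64731148, 522.21235972, 404.6885347 ]), 'ee_rot': array([[-9.08211660e-01,  4.18511146e-01,  3.19281646e-05],
       [ 4.18511147e-01,  9.08211660e-01,  3.38037904e-05],
       [-1.48502683e-05,  4.40632894e-05, -9.99999999e-01]]), 'wrist_force': array([-0.26860106,  0.19862987, -0.05895377]), 'ft_torque': array([-0.05033374, -0.04433235, -0.01397777]), 'grasp_force': 0.0, 'grip_width': 1.0003896497249622}
```

View pics/top0.png

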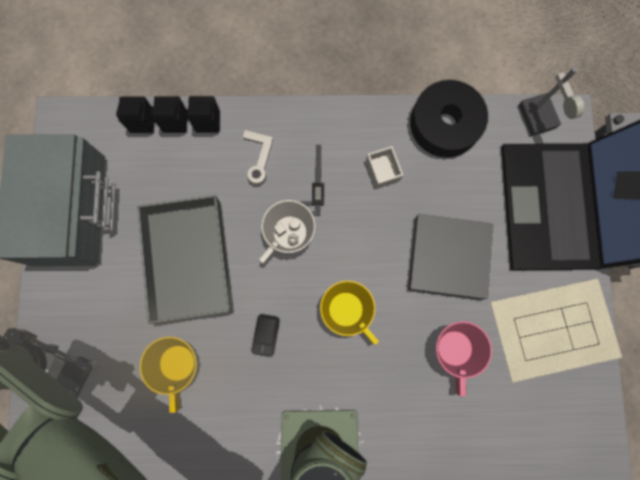

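View pics/scene0.png

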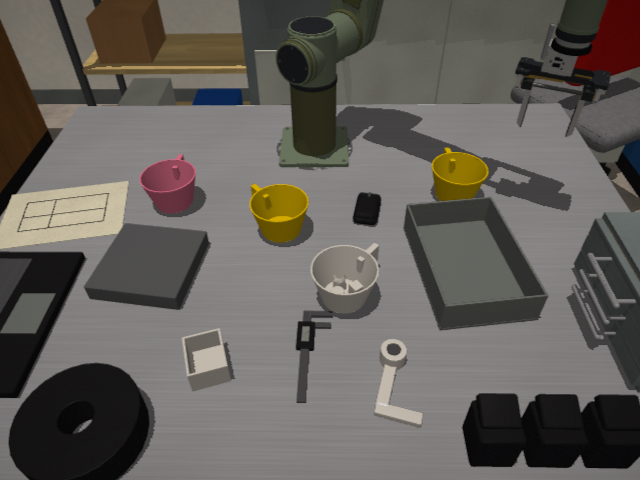

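The top view shows the white housing at about (288,228), with its lug toward (265,258), the tote at (185,260) and the plate at (452,256). The pink and yellow cups are the look-alikes.

```bash
cat > h.py <<'E'
import numpy as np, cv2
from scipy.optimize import least_squares
from cell import arm, eyes
def cloud(n,d):
    c=eyes.get_calibration(n); v,u=np.mgrid[:480,:640]
    P=np.stack([(u-c["cx"])/c["fx"]*d,(v-c["cy"])/c["fy"]*d,d],-1)
    T=np.linalg.inv(c["camera_from_world"]); W=P@T[:3,:3].T+T[:3,3]; W[d<=0]=np.nan; return W
def circ(p):
    f=lambda q:np.hypot(p[:,0]-q[0],p[:,1]-q[1])-q[2]
    return least_squares(f,[*p[:,:2].mean(0),68],loss="soft_l1").x
E
python3 - <<'E'
from h import *
for n in("top","scene"):
    d=np.load(f"pics/{n}0.npy"); W=cloud(n,d).reshape(-1,3); img=cv2.imread(f"pics/{n}0.png").reshape(-1,3).astype(int)
    white=(img.min(1)>110)&(np.ptp(img,1)<40)
    near=np.hypot(W[:,0]-545,W[:,1]-77)<140
    r=W[near&(W[:,2]>80)&(W[:,2]<92)]
    c=circ(r); print(n,"rim",c.round(1),len(r), "z",np.median(r[:,2]))
    rr=np.hypot(W[:,0]-c[0],W[:,1]-c[1])
    l=W[near&(rr>74)&(rr<118)&(W[:,2]>45)&(W[:,2]<76)]
    a=np.arctan2(l[:,1]-c[1],l[:,0]-c[0]); print("lug",len(l),l.mean(0).round(1),np.percentile(l[:,2],95),"ang",np.degrees(np.median(a)),np.degrees(a.std()), rr[near&(W[:,2]>45)&(W[:,2]<76)].max())
    for nm,c0,zl,zh in(("tote",(476,347),60,82),("plate",(480,-342),34,46)):
        m=W[(np.abs(W[:,0]-c0[0])<190)&(np.abs(W[:,1]-c0[1])<150)&(W[:,2]>zl)&(W[:,2]<zh)&(np.hypot(W[:,0]-200,W[:,1]-370)>110)&(np.hypot(W[:,0]-235,W[:,1]+365)>130)]
        print(nm,len(m),np.median(m[:,2]),cv2.minAreaRect(m[:,:2].astype(np.float32)))
    i=W[(rr<55)&(W[:,2]>10)&(W[:,2]<70)]; print("inside z",np.percentile(i[:,2],[5,50,95]))
E
```

```text
top rim [555.1  71.5  65. ] 273 z 83.419901601339
lug 104 [482.2 129.2  65.9] 71.99334552533026 ang 141.9326063125081 2.8193252543418987 111.61761093905251
tote 1164 71.85974351035122 ((480.05682373046875, 337.0198669433594), (301.525146484375, 202.0952911376953), 7.668144226074219)
plate 5560 38.38386684419049 ((482.26739501953125, -349.94635009765625), (200.96055603027344, 199.7548828125), 81.729248046875)
inside z [12.46281724 34.30689612 47.84579638]
scene rim [555.   74.5  64.9] 594 z 85.66979051670319
lug 116 [480.2 137.7  67.3] 74.05781002562907 ang 138.59474511277125 2.6527855421623086 113.14642415366642
tote 2520 71.84266528662795 ((477.56134033203125, 339.4219665527344), (306.3417053222656, 202.29037475585938), 7.578757286071777)
plate 6341 42.046345869696665 ((481.50213623046875, -346.8031311035156), (202.28176879882812, 204.0625457763672), 81.89625549316406)
inside z [13.75636067 33.98998485 50.26072676]
```

```bash
cat >> h.py <<'E'
from scipy.spatial.transform import Rotation as Ro
def pose(grip,head,phi,roll=0):
    """TCP pose: grasp point, heading deg, pitch below horizontal deg, roll about tool z deg"""
    h,f=np.radians([head,phi]); z=np.array([np.cos(h)*np.cos(f),np.sin(h)*np.cos(f),-np.sin(f)])
    y=np.array([-np.sin(h),np.cos(h),0]); R=np.c_[np.cross(y,z),y,z]@Ro.from_euler("z",roll,degrees=True).as_matrix()
    return np.array(grip)-180*z,R
def plan(p1,R1,n,start=None,dec=3):
    s=arm.state(); p,R=start or (s["eef_pos"],s["ee_rot"]); p0=p.copy()
    w=Ro.from_matrix(R.T@R1).as_rotvec()
    print("dist",np.linalg.norm(p1-p0).round(),"mm/row",(np.linalg.norm(p1-p0)/n).round(1),"deg/row",np.degrees(np.linalg.norm(w)/n).round(1))
    rows=[]
    for k in range(n):
        t=p0+(p1-p0)*(k+1)/n; sh=np.round(R.T@(t-p)/120,dec); v=np.round(Ro.from_matrix(R.T@R1).as_rotvec()/(n-k)/np.radians(60),dec)
        p=p+R@sh*120; R=R@Ro.from_rotvec(v*np.radians(60)).as_matrix()
        rows.append(" ".join(f"{a:g}" for a in [*sh,*v]))
    for i in range(0,n,8): print("; ".join(rows[i:i+8]+["0 0 0 0 0 0"]*max(0,8-len(rows[i:i+8]))))
    return p,R
E
python3 - <<'E'
from h import *
c=np.array([555,73.]);a=np.radians(140.5);g=[*(c+90*np.array([np.cos(a),np.sin(a)])),58]
p,R=pose(g,-39.5,45); p1=p-120*R[:,2]; print(p.round(),p1.round())
plan(p1,R,8,dec=2)
E
```

```text
[387. 211. 185.] [322. 265. 270.]
dist 301.0 mm/row 37.7 deg/row 5.9
-0.19 -0.21 0.14 0.01 -0.09 0.03; -0.18 -0.2 0.16 0.01 -0.09 0.03; -0.17 -0.19 0.18 0.01 -0.09 0.03; -0.16 -0.19 0.19 0.01 -0.1 0.03; -0.14 -0.18 0.22 0.01 -0.09 0.03; -0.13 -0.17 0.23 0.01 -0.1 0.03; -0.11 -0.16 0.24 0.02 -0.09 0.02; -0.09 -0.16 0.26 0.01 -0.1 0.03
```

Emit:
{"api": "move_arm", "payload": {
  "series": "-0.19 -0.21 0.14 0.01 -0.09 0.03; -0.18 -0.2 0.16 0.01 -0.09 0.03; -0.17 -0.19 0.18 0.01 -0.09 0.03; -0.16 -0.19 0.19 0.01 -0.1 0.03; -0.14 -0.18 0.22 0.01 -0.09 0.03; -0.13 -0.17 0.23 0.01 -0.1 0.03; -0.11 -0.16 0.24 0.02 -0.09 0.02; -0.09 -0.16 0.26 0.01 -0.1 0.03",
  "jaw": 0,
  "force": 50
}}

```text
time_s: 1.8
eef_pos: [322.6, 264.7, 269.6]
ee_rot: [[-0.541, 0.635, 0.552], [0.449, 0.773, -0.449], [-0.711, 0.005, -0.703]]
wrist_force: [0.3, 0.5, -0.9]
grip_width: 0.999
grasp_force: 0.0
```

Run:
```python
from h import *
print(arm.state()["q"].round(2))
p,d=eyes.camera("wrist"); cv2.imwrite("pics/w1.png",p[:,:,::-1]); np.save("pics/w1.npy",d)
c=eyes.get_calibration("wrist"); T=np.linalg.inv(c["camera_from_world"]); print(c["fx"],c["cx"],c["cy"])
v,u=np.mgrid[:480,:640]; x=(u-c["cx"]);y=(v-c["cy"]);r=np.hypot(x,y);th=r/c["fx"]
k=np.where(r>0,np.tan(np.minimum(th,1.4))/np.maximum(r,1e-9),0)
W=(np.stack([x*k*d,y*k*d,d],-1)@T[:3,:3].T+T[:3,3]); W[(d<=0)|(th>1.3)]=np.nan
np.save("pics/W1.npy",W); W=W.reshape(-1,3)
near=np.hypot(W[:,0]-555,W[:,1]-73)<140
rim=W[near&(W[:,2]>80)&(W[:,2]<92)]; print("rim",circ(rim).round(1),len(rim),np.median(rim[:,2]))
l=W[near&(W[:,2]>40)&(W[:,2]<76)]; q=l[:,:2]-[555,73]; rr=np.hypot(*q.T); m=(rr>74)&(rr<118)
l=l[m];q=q[m];print(len(l),l.mean(0).round(1),rr.max())
top=l[l[:,2]>64]; print("top of lug",len(top),top.mean(0).round(1),cv2.minAreaRect(top[:,:2].astype(np.float32)))
vx=cv2.fitLine(top[:,:2].astype(np.float32),cv2.DIST_L2,0,.01,.01).ravel();print(vx,np.degrees(np.arctan2(vx[1],vx[0])))
```

```text
[ 0.72  0.1   2.08 -0.95  1.04  0.38]
371.64829954431775 319.8236075978402 237.7419530371898
rim [550.5  69.3  65.2] 1375 82.29448288658605
1117 [471.1 133.7  60.1] 113.49346036420881
top of lug 581 [476.5 129.3  67.5] ((478.8677673339844, 127.08309173583984), (14.206192016601562, 39.710548400878906), 51.11798095703125)
[  0.773693    -0.63356066 476.52368    129.26321   ] -39.313313
```

View pics/w1.png

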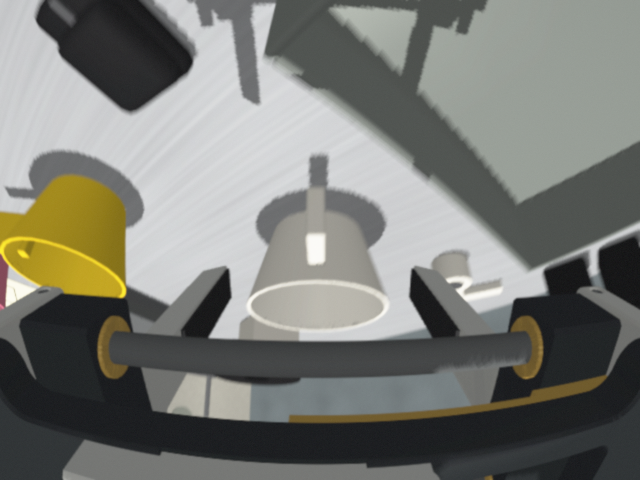

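Wrist view is upside-down: the white housing's lug is centred between the fingers at (317,250). I'll check the camera's clearance and plan the approach.

Run:
```python
from h import *
s=arm.state(); T=np.linalg.inv(eyes.get_calibration("wrist")["camera_from_world"])
print("cam in tool",(s["ee_rot"].T@(T[:3,3]-s["eef_pos"])).round(),(s["ee_rot"].T@T[:3,2]).round(2))
W=np.load("pics/W1.npy").reshape(-1,3)
m=(np.hypot(W[:,0]-552,W[:,1]-71)<150)&(W[:,2]>20)&(W[:,2]<100)
L=(W[m]-s["eef_pos"])@s["ee_rot"]  # lug sideways offset in tool frame
rr=np.hypot(W[m][:,0]-552,W[m][:,1]-71); k=(rr>80)&(rr<114)
print("lug tool y 5/50/95",np.percentile(L[k][:,1],[5,50,95]).round(1))
h=W[m]-[552,71,0]; 
g=np.array([552,71,58])+[*90*np.array([np.cos(np.radians(140.5)),np.sin(np.radians(140.5))]),0]
p,R=pose(g,-39.5,45); print("grasp",g.round(1),"off y",((g-s["eef_pos"])@s["ee_rot"]).round(1))
plan(p,R,8,dec=2)
```

```text
cam in tool [66.  1. 20.] [-0.23 -0.    0.97]
lug tool y 5/50/95 [-8.4 -2.   4.3]
grasp [482.6 128.2  58. ] off y [  1.9   1.2 295.3]
dist 115.0 mm/row 14.4 deg/row 0.1
0 0 0.12 -0 0 0; 0 0 0.12 -0 0 0; 0 0 0.12 -0 0 0; 0 0 0.12 -0 0 0; 0 0 0.12 -0 0 0; 0 0 0.12 -0 0 0; 0 0 0.12 -0 0 0; 0 0 0.12 -0 0.01 0
```

Emit:
{"api": "move_arm", "payload": {
  "series": "0 -0.02 0.13 0 0 0; 0 0 0.13 0 0 0; 0 0 0.13 0 0 0; 0 0 0.13 0 0 0; 0 0 0.13 0 0 0; 0 0 0.12 0 0 0; 0 0 0.1 0 0 0; 0 0 0.09 0 0 0"
}}

```text
time_s: 2.85
eef_pos: [386.1, 215.5, 195.3]
ee_rot: [[-0.551, 0.638, 0.538], [0.454, 0.77, -0.449], [-0.7, -0.003, -0.714]]
wrist_force: [0.2, -0.1, 0.1]
grip_width: 0.997
grasp_force: 0.0
```

Emit:
{"api": "move_arm", "payload": {
  "series": "0 0 0 0 0 0; 0 0 0 0 0 0; 0 0 0 0 0 0; 0 0 0 0 0 0; 0 0 0 0 0 0; 0 0 0 0 0 0; 0 0 0 0 0 0; 0 0 0 0 0 0",
  "jaw": 1,
  "force": 55
}}

```text
time_s: 3.85
eef_pos: [385.6, 215.7, 195.7]
ee_rot: [[-0.55, 0.638, 0.538], [0.454, 0.77, -0.449], [-0.701, -0.003, -0.713]]
wrist_force: [-0.0, -0.3, 0.2]
grip_width: 0.186
grasp_force: 0.2
```

Run:
```python
from h import *
s=arm.state(); print(s["q"].round(3),s["grip_width"],s["grasp_force"],(s["eef_pos"]+180*s["ee_rot"][:,2]).round(1))
```

```text
[ 0.528  0.279  2.088 -1.108  0.827  0.461] 0.18601521638074156 0.15847910195589066 [482.5 134.9  67.3]
```

Run:
```python
from h import *
p,R=pose([483.6,129.4,56],-39.5,54); print(p.round(1)); plan(p,R,5,dec=2)
```

```text
[402.  196.7 201.6]
dist 26.0 mm/row 5.2 deg/row 1.7
-0.04 -0.01 0.02 -0 0.03 -0; -0.03 -0 0.02 -0 0.03 -0; -0.04 -0.01 0.02 -0 0.03 -0; -0.04 -0.01 0.02 -0 0.03 -0; -0.04 -0 0.02 -0 0.02 -0; 0 0 0 0 0 0; 0 0 0 0 0 0; 0 0 0 0 0 0
```

Emit:
{"api": "move_arm", "payload": {
  "series": "0 0 0 0 0 0; 0 0 0 0 0 0; 0 0 0 0 0 0; -0.04 -0.01 0.02 0 0.03 0; -0.04 -0.01 0.02 0 0.03 0; -0.04 -0.01 0.02 0 0.03 0; -0.04 -0.01 0.02 0 0.03 0; -0.04 0 0.02 0 0.02 0",
  "jaw": 0
}}

```text
time_s: 4.85
eef_pos: [402.6, 195.3, 202.4]
ee_rot: [[-0.623, 0.638, 0.452], [0.515, 0.77, -0.377], [-0.589, -0.003, -0.808]]
wrist_force: [0.5, -0.2, 0.6]
grip_width: 0.984
grasp_force: 0.0
```

Run:
```python
from h import *
s=arm.state(); print(s["q"].round(3),s["eef_pos"].round(1),s["grip_width"],(s["eef_pos"]+180*s["ee_rot"][:,2]).round(1),s["wrist_force"].round(1))
p,d=eyes.camera("wrist"); cv2.imwrite("pics/w2.png",p[:,:,::-1])
p,R=pose([483.6,129.4,56],-39.5,54); plan(p,R,3,dec=3)
```

```text
[ 0.428  0.237  2.077 -0.897  0.746  0.205] [402.6 195.3 202.4] 0.9844377021296451 [483.9 127.3  56.9] [ 0.5 -0.2  0.6]
dist 2.0 mm/row 0.8 deg/row 0.1
0.006 0.001 -0.001 -0.001 0 -0.001; 0.007 0.002 -0 -0.001 0.001 -0; 0.006 0.001 -0.001 -0.001 0 -0.001; 0 0 0 0 0 0; 0 0 0 0 0 0; 0 0 0 0 0 0; 0 0 0 0 0 0; 0 0 0 0 0 0
```

View pics/w2.png

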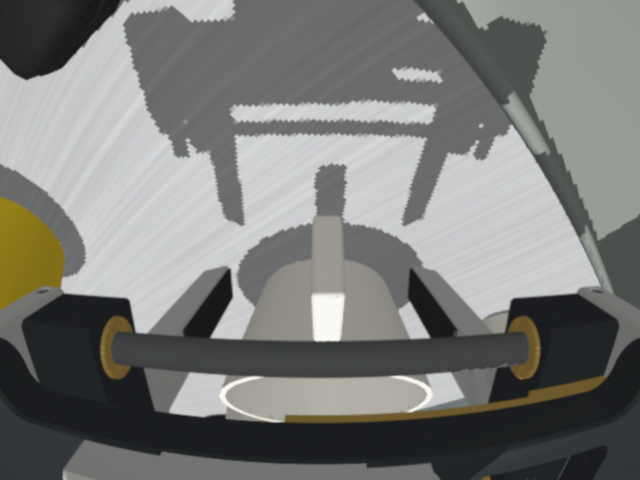

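The lug sits at (327,290), slightly right of the finger centre at 320, so I'll shift +2.5 mm in tool y and close.

Emit:
{"api": "move_arm", "payload": {
  "series": "0.01 0.02 0 0 0 0; 0 0 0 0 0 0; 0 0 0 0 0 0; 0 0 0 0 0 0; 0 0 0 0 0 0; 0 0 0 0 0 0; 0 0 0 0 0 0; 0 0 0 0 0 0",
  "jaw": 1,
  "force": 55
}}

```text
time_s: 5.9
eef_pos: [403.3, 197.9, 201.6]
ee_rot: [[-0.623, 0.638, 0.452], [0.515, 0.77, -0.378], [-0.589, -0.003, -0.808]]
wrist_force: [-0.5, 0.0, 0.8]
grip_width: 0.184
grasp_force: 0.0
```

Emit:
{"api": "move_arm", "payload": {
  "series": "0 0 0 0 0 0; 0 0 0 0 0 0; 0 0 0 0 0 0; 0 0 0 0 0 0; 0 0 0 0 0 0; 0 0 0 0 0 0; 0 0 0 0 0 0; 0 0 0 0 0 0"
}}

```text
time_s: 6.9
eef_pos: [403.3, 197.9, 201.7]
ee_rot: [[-0.623, 0.638, 0.452], [0.515, 0.77, -0.378], [-0.589, -0.003, -0.808]]
wrist_force: [0.4, -0.6, -0.7]
grip_width: 0.146
grasp_force: 55.0
```

Run:
```python
from h import *
s=arm.state(); print(s["q"].round(3),s["eef_pos"].round(1),(s["eef_pos"]+180*s["ee_rot"][:,2]).round(1))
# fit kinematics
S=[([.9885,.2065,1.5415,0,1.3935,-.1505],[240.65,522.22,404.7]),([.72,.10,2.08,-.95,1.04,.38],[322.6,264.7,269.6]),
([.528,.279,2.088,-1.108,.827,.461],[385.6,215.7,195.7]),([.428,.237,2.077,-.897,.746,.205],[402.6,195.3,202.4]),(s["q"],s["eef_pos"])]
Rs=[np.array(s["ee_rot"])]
E_=lambda a,t:Ro.from_euler(a,t).as_matrix()
def fk(q,x,s4,s6):
    A=E_("z",q[0]); B=A@E_("y",q[1]); C=A@E_("y",q[1]+q[2]); D=C@E_("z",s4*q[3])@E_("y",q[4]); 
    return A@[0,x[0],x[1]]+B@[0,0,x[2]]+C@[x[5],0,x[3]]+D@[0,0,x[4]], D@E_("z",s6*q[5])
for s4 in(1,-1):
  for s6 in(1,-1):
    r=least_squares(lambda x:np.concatenate([fk(q,x,s4,s6)[0]-p for q,p in S]),[80,200,400,350,80,0])
    print(s4,s6,r.x.round(1),np.sqrt((r.fun**2).mean()).round(2)); print((fk(s["q"],r.x,s4,s6)[1].T@s["ee_rot"]).round(2).tolist())
```

```text
[ 0.433  0.242  2.072 -0.898  0.749  0.21 ] [403.3 197.9 201.7] [484.8 130.   56.2]
1 1 [ 85.6 271.1 465.7 497.8 141.4  95.8] 0.78
[[0.0, -1.0, 0.0], [1.0, 0.0, 0.0], [-0.0, 0.0, 1.0]]
1 -1 [ 85.6 271.1 465.7 497.8 141.4  95.8] 0.78
[[-0.41, -0.91, 0.0], [0.91, -0.41, 0.0], [-0.0, 0.0, 1.0]]
-1 1 [  69.  -300.3  748.9  425.  -107.1   28.2] 14.4
[[0.6, -0.32, -0.74], [-0.2, 0.83, -0.52], [0.78, 0.46, 0.43]]
-1 -1 [  69.  -300.3  748.9  425.  -107.1   28.2] 14.4
[[0.63, -0.63, -0.46], [0.06, 0.63, -0.78], [0.78, 0.46, 0.43]]
```

```bash
cat >> h.py <<'E'
X=[85.6,271.1,465.7,497.8,141.4,95.8]
LO=np.array([-2.73,-.86,.23,-1.11,.08,-2.82])+.06; HI=np.array([2.73,2.22,2.46,4.25,2.63,2.82])-.06
M=lambda a,t:Ro.from_euler(a,t).as_matrix()
def fk(q,x=X,full=False):
    A=M("z",q[0]);B=A@M("y",q[1]);C=A@M("y",q[1]+q[2]);D=C@M("z",q[3])@M("y",q[4])
    e=A@[0,x[0],x[1]]+B@[0,0,x[2]]; w=e+C@[x[5],0,x[3]]
    r=(w+D@[0,0,x[4]], D@M("z",q[5]+np.pi/2))
    return (*r,e,w) if full else r
def ik(p,R,q0):
    def f(q):
        a,b=fk(q); return np.r_[(a-p)/100,Ro.from_matrix(b.T@R).as_rotvec(),.0005*(q-q0)]
    r=least_squares(f,np.clip(q0,LO+.01,HI-.01),bounds=(LO,HI)); a,b=fk(r.x)
    return r.x,np.linalg.norm(a-p)+100*np.linalg.norm(Ro.from_matrix(b.T@R).as_rotvec())
PHI0=np.degrees(np.arcsin(.808)); 
Rt0=pose([0,0,0],-39.5,PHI0)[1]; Rh0=np.c_[[np.cos(np.radians(39.5)),-np.sin(np.radians(39.5)),0],[np.sin(np.radians(39.5)),np.cos(np.radians(39.5)),0],[0,0,1]]
RH=Rt0.T@Rh0                       # housing in tool
RIM=np.array([0,0,180])+RH@[90,0,85-56]  # rim centre in tool
UND=np.array([0,0,180])+RH@[90,0,-56]
def tcp(point,R,off=RIM): return np.array(point)-R@off
E
cat > s.py <<'E'
from h import *
rim=np.array([479,338.5,180]); q0=arm.state()["q"]
out=[]
for h1 in range(-40,141,20):
  R=pose([0,0,0],h1,PHI0)[1]; q1,e=ik(tcp(rim,R),R,q0)
  if e>1: continue
  print("up",h1,q1.round(2))
  for dh in(-40,-20,0,20,40):
    for ph in(-20,-10,0,10,20):
      for ro in(-180,-160,-140,-120,120,140,160,180):
        R2=pose([0,0,0],h1+dh,ph,ro)[1]; zc=(R2@RH)[2,2]
        if zc>-.5: continue
        q=q1;ok=1;mx=0
        Rs=[pose([0,0,0],h1+dh*k,PHI0+(ph-PHI0)*k,ro*k)[1] for k in np.linspace(0,1,9)[1:]]
        for Rk in Rs:
            qn,e=ik(tcp(rim,Rk),Rk,q); mx=max(mx,abs(qn-q).max()); q=qn
            if e>1 or mx>1.2: ok=0;break
        if ok:
            pt,_,el,w=fk(q,full=True); out.append((mx,h1,dh,ph,ro,round(np.degrees(np.arccos(zc))),q.round(2),pt.round(),w.round()))
out.sort(key=lambda o:o[0]); print(len(out))
for o in out[:14]: print(*o)
E
time timeout 560 python3 s.py
```

```text
up -40 [ 0.95  0.36  1.64 -0.66  1.27  0.32]
up -20 [ 0.93  0.18  1.88 -0.73  1.01  0.09]
up 0 [ 0.82 -0.01  2.09 -0.7   0.73 -0.3 ]
up 20 [ 0.58 -0.17  2.23 -0.29  0.48 -1.12]
up 40 [ 0.26 -0.22  2.27  0.49  0.56 -2.36]
0
real	0m30.967s
user	0m31.153s
sys	0m0.134s
```

```bash
cat > s2.py <<'E'
from h import *
rng=np.random.default_rng(0); N=400000
q=rng.uniform(LO,HI,(N,6)); q[:,0]=0
e=lambda a,t:Ro.from_euler(a,t)
B=e("y",q[:,1]);C=e("y",q[:,1]+q[:,2]);D=C*e("z",q[:,3])*e("y",q[:,4]);T=D*e("z",q[:,5]+np.pi/2)
el=np.array([0,X[0],X[1]])+B.apply([0,0,X[2]]); w=el+C.apply([X[5],0,X[3]]); p=w+D.apply([0,0,X[4]])
rim=p+T.apply(RIM); ax=T.apply(RH[:,2]); g=p+T.apply([0,0,100]); r=np.hypot(*rim[:,:2].T)
m=(ax[:,2]<-.42)&(r>520)&(r<660)&(rim[:,2]>150)&(rim[:,2]<260)&(p[:,2]>150)&(g[:,2]>140)&(w[:,2]>150)&(el[:,2]>250)
print(m.sum()); i=np.where(m)[0]; i=i[np.argsort(ax[i,2])]
tz=T.apply([0,0,1])
for k in i[::max(1,len(i)//25)]:
    az=np.arctan2(rim[k,1],rim[k,0]); print(q[k,1:].round(2),"tilt",np.degrees(np.arccos(ax[k,2])).round(),"rim",r[k].round(),rim[k,2].round(),"headrel",np.degrees(np.arctan2(tz[k,1],tz[k,0])-az).round(),"phi",np.degrees(np.arcsin(-tz[k,2])).round(),"q1 for tote",(np.radians(35.2)-az).round(2),"elz",el[k,2].round(),"tcp",p[k].round())
np.save("pics/cand.npy",q[i])
E
python3 s2.py
```

```text
245
[ 0.71  1.83  1.79  2.04 -0.81] tilt 155.0 rim 633.0 250.0 headrel 53.0 phi -29.0 q1 for tote -0.14 elz 623.0 tcp [494. 208. 227.]
[ 0.54  2.31  1.88  1.87 -1.04] tilt 146.0 rim 561.0 212.0 headrel 26.0 phi -21.0 q1 for tote -0.29 elz 670.0 tcp [320. 214. 217.]
[ 0.58  2.16  1.66  1.88 -0.84] tilt 142.0 rim 547.0 193.0 headrel 38.0 phi -18.0 q1 for tote -0.33 elz 661.0 tcp [355. 220. 209.]
[ 0.46  2.01  1.78  1.77 -0.56] tilt 140.0 rim 617.0 256.0 headrel 42.0 phi -16.0 q1 for tote -0.2 elz 688.0 tcp [446. 221. 279.]
[ 0.73  1.54  1.39  2.22 -0.26] tilt 138.0 rim 534.0 245.0 headrel 83.0 phi -16.0 q1 for tote -0.12 elz 619.0 tcp [553. 197. 267.]
[ 0.62  1.84  1.4   2.   -1.28] tilt 135.0 rim 585.0 201.0 headrel 66.0 phi -13.0 q1 for tote -0.21 elz 650.0 tcp [453. 212. 234.]
[ 0.31  2.37  3.26  1.27 -1.79] tilt 134.0 rim 634.0 194.0 headrel -9.0 phi -9.0 q1 for tote 0.57 elz 714.0 tcp [416.  69. 248.]
[ 0.43  2.28  4.05  1.49 -1.53] tilt 133.0 rim 587.0 184.0 headrel -35.0 phi -10.0 q1 for tote 0.93 elz 695.0 tcp [398. -25. 228.]
[ 0.51  1.93  1.6   1.88 -1.48] tilt 131.0 rim 644.
[... 1828 characters left out ...]
phi -12.0 q1 for tote 0.75 elz 702.0 tcp [415.  50. 236.]
[ 0.12  2.31  2.23  1.03 -0.44] tilt 117.0 rim 640.0 205.0 headrel 9.0 phi 2.0 q1 for tote 0.02 elz 733.0 tcp [413. 181. 288.]
[ 0.35  2.31  3.85  1.28 -2.74] tilt 116.0 rim 572.0 194.0 headrel -19.0 phi -5.0 q1 for tote 0.95 elz 709.0 tcp [415.  -2. 235.]
[ 0.84  1.33  1.29  2.28 -1.7 ] tilt 116.0 rim 660.0 246.0 headrel 95.0 phi -12.0 q1 for tote -0.04 elz 580.0 tcp [610. 188. 246.]
[-0.01  2.36  2.56  0.76 -1.7 ] tilt 115.0 rim 640.0 211.0 headrel 7.0 phi 5.0 q1 for tote 0.34 elz 737.0 tcp [412. 139. 307.]
[-0.14  2.38  2.79  0.51 -1.47] tilt 115.0 rim 604.0 195.0 headrel -2.0 phi 11.0 q1 for tote 0.4 elz 732.0 tcp [402. 109. 321.]
```

```bash
cat > s3.py <<'E'
from h import *
q0=arm.state()["q"]; rimU=np.array([479,338.5,185]); cand=np.load("pics/cand.npy"); res=[]
def path(qu,qd,n):
    out=[]; q=qu
    for k in np.linspace(0,1,n+1)[1:]:
        R=fk(qu+(qd-qu)*k)[1]; rim=rimU+[0,0,10*k]; p=tcp(rim,R); q,e=ik(p,R,q); out.append((p,R,q,e))
    return out
if __name__=="__main__":
  for h1 in(-20,0,10,20,30,40):
    R=pose([0,0,0],h1,PHI0)[1]; qu,e=ik(tcp(rimU,R),R,q0)
    for c in cand[::12]:
        def f(q):
            p,R=fk(q); r=p+R@RIM-rimU-[0,0,10]; return np.r_[r/20,max(0,(R@RH)[2,2]+.62)*20,.15*(q-qu)]
        c=c.copy(); c[0]=.1
        qd=least_squares(f,c,bounds=(LO,HI)).x
        if abs(f(qd)[:4]).max()>.3: continue
        P=path(qu,qd,6); 
        if max(x[3] for x in P)>3: continue
        res.append((abs(qd-qu).max().round(2),h1,qu.round(3),qd.round(3),np.round([np.degrees(np.arccos((x[1]@RH)[2,2])) for x in P]).astype(int),min(min(fk(x[2],full=True)[3][2],x[0][2]) for x in P).round()))
  res.sort(key=lambda r:r[0]); print(len(res))
  for r in res[:12]: print(*r)
E
timeout 560 python3 s3.py
```

```text
118
1.18 40 [ 0.26  -0.227  2.264  0.478  0.575 -2.344] [-0.242  0.424  2.255  1.663  1.72  -1.7  ] [ 23  46  68  89 109 128] 207.0
1.18 40 [ 0.26  -0.227  2.264  0.478  0.575 -2.344] [-0.242  0.424  2.255  1.663  1.72  -1.7  ] [ 23  46  68  89 109 128] 207.0
1.18 40 [ 0.26  -0.227  2.264  0.478  0.575 -2.344] [-0.242  0.424  2.255  1.663  1.72  -1.7  ] [ 23  46  68  89 109 128] 207.0
1.18 40 [ 0.26  -0.227  2.264  0.478  0.575 -2.344] [-0.242  0.424  2.255  1.663  1.72  -1.7  ] [ 23  46  68  89 109 128] 207.0
1.18 40 [ 0.26  -0.227  2.264  0.478  0.575 -2.344] [-0.242  0.424  2.255  1.663  1.72  -1.7  ] [ 23  46  68  89 109 128] 207.0
1.18 40 [ 0.26  -0.227  2.264  0.478  0.575 -2.344] [-0.242  0.424  2.255  1.663  1.72  -1.7  ] [ 23  46  68  89 109 128] 207.0
1.18 40 [ 0.26  -0.227  2.264  0.478  0.575 -2.344] [-0.242  0.424  2.255  1.663  1.72  -1.7  ] [ 23  46  68  89 109 128] 207.0
1.18 40 [ 0.26  -0.227  2.264  0.478  0.575 -2.344] [-0.242  0.424  2.255  1.663  1.72  -1.7  ] [ 23  46  68  89 109 128] 207.0
1.18 40 [ 0.26  -0.227  2.264  0.478  0.575 -2.344] [-0.242  0.424  2.255  1.663  1.72  -1.7  ] [ 23  46  68  89 109 128] 207.0
1.18 40 [ 0.26  -0.227  2.264  0.478  0.575 -2.344] [-0.242  0.424  2.255  1.663  1.72  -1.7  ] [ 23  46  68  89 109 128] 207.0
1.18 40 [ 0.26  -0.227  2.264  0.478  0.575 -2.344] [-0.242  0.424  2.255  1.663  1.72  -1.7  ] [ 23  46  68  89 109 128] 207.0
1.18 40 [ 0.26  -0.227  2.264  0.478  0.575 -2.344] [-0.242  0.424  2.255  1.663  1.72  -1.7  ] [ 23  46  68  89 109 128] 207.0
```

```bash
cat >> h.py <<'E'
def emit(poses,dec=2,start=None):
    s=arm.state(); p,R=start or (s["eef_pos"],s["ee_rot"]); q=s["q"]; rows=[]; dm=0
    for pt,Rt in poses:
        sh=np.round(R.T@(pt-p)/120,dec)+0.; v=np.round(Ro.from_matrix(R.T@Rt).as_rotvec()/np.radians(60),dec)+0.
        p=p+R@sh*120; R=R@Ro.from_rotvec(v*np.radians(60)).as_matrix(); rows.append(" ".join(f"{a:g}" for a in [*sh,*v]))
        if start is None:
            qn,e=ik(p,R,q); dm=max(dm,abs(qn-q).max()); q=qn
            if e>3: print("IK fail row",len(rows),e.round(1),qn.round(2))
    print("max dq/row",round(dm,2),"end q",q.round(2),"end",p.round(1))
    while len(rows)%8: rows.append("0 0 0 0 0 0")
    for i in range(0,len(rows),8): print("; ".join(rows[i:i+8]))
    return p,R
def rimpath(r0,h0,r1,h1,n,phi=None):
    S=[.5-.5*np.cos(np.pi*k/n) for k in range(1,n+1)]
    return [(tcp(r0+(r1-r0)*k,R),R) for k in S for R in [pose([0,0,0],h0+(h1-h0)*k,phi or PHI0)[1]]]
E
python3 - <<'E'
from h import *
s=arm.state(); r0=s["eef_pos"]+s["ee_rot"]@RIM; z=s["ee_rot"][:,2]; h0=np.degrees(np.arctan2(z[1],z[0])); print(r0,h0)
up=r0+[0,0,120]
A=rimpath(r0,h0,up,h0,8); B=rimpath(up,h0,np.array([479,338.5,200]),40,16)
emit(A+B)
E
```

```text
[554.0887423   72.60563057  85.22625733] -39.854117262902314
max dq/row 0.28 end q [ 0.26 -0.26  2.25  0.44  0.61 -2.3 ] end [328.9 213.1 316.1]
-0.02 0 -0.03 0 0 0; -0.07 0 -0.09 0 0 0; -0.09 0 -0.13 0 0 0; -0.11 0 -0.15 0 0 0; -0.12 0 -0.16 0 0 0; -0.09 0 -0.13 0 0 0; -0.07 0 -0.09 0 0 0; -0.02 0 -0.03 0 0 0
0.02 -0.01 -0.01 -0.01 0 -0.01; 0.04 -0.03 -0.03 -0.02 0 -0.03; 0.07 -0.04 -0.04 -0.04 0 -0.05; 0.08 -0.04 -0.06 -0.04 0 -0.06; 0.09 -0.05 -0.07 -0.06 0 -0.08; 0.09 -0.04 -0.06 -0.07 0 -0.1; 0.08 -0.03 -0.05 -0.08 0 -0.1; 0.07 -0.01 -0.04 -0.07 0 -0.1
0.04 -0.01 -0.02 -0.08 0 -0.11; 0.01 0 -0.01 -0.07 0 -0.1; -0.01 0.01 0.01 -0.07 0 -0.09; -0.02 0 0.02 -0.06 0 -0.08; -0.02 0 0.02 -0.05 0 -0.07; -0.03 -0.01 0.02 -0.03 0 -0.05; -0.02 0 0.02 -0.03 0 -0.03; -0.01 0 0.01 0 0 -0.01
```

Emit:
{"api": "move_arm", "payload": {
  "series": "-0.02 0 -0.03 0 0 0; -0.07 0 -0.09 0 0 0; -0.09 0 -0.13 0 0 0; -0.11 0 -0.15 0 0 0; -0.12 0 -0.16 0 0 0; -0.09 0 -0.13 0 0 0; -0.07 0 -0.09 0 0 0; -0.02 0 -0.03 0 0 0"
}}

```text
time_s: 7.9
eef_pos: [403.4, 198.2, 322.5]
ee_rot: [[-0.623, 0.639, 0.452], [0.515, 0.77, -0.377], [-0.589, -0.002, -0.808]]
wrist_force: [0.4, -0.8, -1.9]
grip_width: 0.147
grasp_force: 55.0
```

Run:
```python
from h import *
s=arm.state(); print((s["eef_pos"]+s["ee_rot"]@RIM).round(1),s["q"].round(2),s["grip_width"],s["grasp_force"],s["wrist_force"].round(1))
p,d=eyes.camera("scene"); cv2.imwrite("pics/s2.png",p[:330,150:590,::-1])
W=cloud("scene",d).reshape(-1,3); c=s["eef_pos"]+s["ee_rot"]@RIM
m=(np.hypot(W[:,0]-c[0],W[:,1]-c[1])<75)&(abs(W[:,2]-c[2])<14)&(np.hypot(W[:,0]-c[0],W[:,1]-c[1])>55)
P=W[m]; n=np.linalg.lstsq(np.c_[P[:,0]-c[0],P[:,1]-c[1],np.ones(len(P))],P[:,2],rcond=None)[0]; print(len(P),"rim plane slope deg",np.degrees(n[:2]).round(1),"z",n[2].round(1),circ(P).round(1))
```

```text
[554.2  72.8 206.1] [ 0.43  0.01  2.01 -0.71  0.96 -0.07] 0.14741686986847094 54.97870087623596 [ 0.4 -0.8 -1.9]
1198 rim plane slope deg [ 0.5 -0.1] z 201.9 [555.   73.8  63.9]
```

View pics/s2.png

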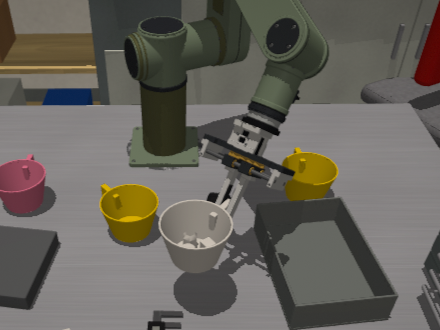

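The housing is lifted level at (195,232) with the chunks still inside. Next I move it over the tote.

Emit:
{"api": "move_arm", "payload": {
  "series": "0.02 -0.01 -0.01 -0.01 0 -0.01; 0.04 -0.03 -0.03 -0.02 0 -0.03; 0.07 -0.04 -0.04 -0.04 0 -0.05; 0.08 -0.04 -0.06 -0.04 0 -0.06; 0.09 -0.05 -0.07 -0.06 0 -0.08; 0.09 -0.04 -0.06 -0.07 0 -0.1; 0.08 -0.03 -0.05 -0.08 0 -0.1; 0.07 -0.01 -0.04 -0.07 0 -0.1"
}}

```text
time_s: 8.95
eef_pos: [318.8, 205.3, 317.6]
ee_rot: [[-0.809, -0.002, 0.588], [-0.003, 1.0, 0.0], [-0.588, -0.001, -0.809]]
wrist_force: [-0.4, -0.4, -1.6]
grip_width: 0.149
grasp_force: 55.0
```

Emit:
{"api": "move_arm", "payload": {
  "series": "0.04 -0.01 -0.02 -0.08 0 -0.11; 0.01 0 -0.01 -0.07 0 -0.1; -0.01 0.01 0.01 -0.07 0 -0.09; -0.02 0 0.02 -0.06 0 -0.08; -0.02 0 0.02 -0.05 0 -0.07; -0.03 -0.01 0.02 -0.03 0 -0.05; -0.02 0 0.02 -0.03 0 -0.03; -0.01 0 0.01 0 0 -0.01"
}}

```text
time_s: 9.95
eef_pos: [328.4, 212.8, 315.2]
ee_rot: [[-0.622, -0.639, 0.453], [-0.518, 0.769, 0.374], [-0.587, -0.003, -0.809]]
wrist_force: [0.1, 0.2, -0.5]
grip_width: 0.147
grasp_force: 55.0
```

```bash
cat > d.py <<'E'
from h import *
s=arm.state(); r0=s["eef_pos"]+s["ee_rot"]@RIM; qu=s["q"]; print(r0.round(1),(s["ee_rot"]@RH)[2,2].round(3),qu.round(2),s["grip_width"])
rt=np.array([479,338.5,195]); qd=np.array([-.242,.424,2.255,1.663,1.72,-1.7])
n=24; P=[]
for k in [.5-.5*np.cos(np.pi*k/n) for k in range(1,n+1)]:
    R=fk(qu+(qd-qu)*k)[1]; P.append((tcp(r0+(rt-r0)*k,R),R))
p,R=emit(P); print("tilt",np.degrees(np.arccos((R@RH)[2,2])),"lowest rim",195-68*np.sin(np.arccos((R@RH)[2,2])))
E
python3 d.py
```

```text
[479.2 337.6 198.4] 1.0 [ 0.26 -0.27  2.26  0.44  0.61 -2.3 ] 0.146526122829796
max dq/row 0.09 end q [-0.24  0.42  2.26  1.67  1.72 -1.7 ] end [374.4 139.5 232.4]
-0.01 0 0 0 0 0.01; -0.02 -0.01 -0.01 -0.02 0.02 0.03; -0.03 -0.01 -0.02 -0.02 0.02 0.04; -0.05 -0.01 -0.01 -0.04 0.02 0.06; -0.06 -0.02 -0.03 -0.04 0.03 0.07; -0.06 -0.03 -0.02 -0.05 0.04 0.09; -0.07 -0.03 -0.03 -0.06 0.04 0.11; -0.07 -0.04 -0.03 -0.07 0.04 0.11
-0.07 -0.05 -0.02 -0.07 0.04 0.12; -0.07 -0.06 -0.03 -0.08 0.04 0.12; -0.07 -0.06 -0.02 -0.09 0.03 0.13; -0.06 -0.08 -0.02 -0.09 0.04 0.12; -0.05 -0.09 -0.02 -0.1 0.03 0.12; -0.06 -0.1 -0.02 -0.09 0.04 0.11; -0.05 -0.1 -0.02 -0.1 0.03 0.1; -0.05 -0.11 -0.01 -0.1 0.02 0.08
-0.04 -0.11 -0.02 -0.09 0.03 0.08; -0.04 -0.11 -0.01 -0.08 0.02 0.07; -0.04 -0.09 -0.02 -0.08 0.03 0.05; -0.04 -0.09 -0.01 -0.06 0.02 0.04; -0.03 -0.07 -0.01 -0.05 0.01 0.03; -0.02 -0.05 -0.01 -0.04 0.01 0.02; -0.01 -0.03 0 -0.02 0.01 0.02; 0 -0.01 0 -0.01 0 0
tilt 128.35575657472998 lowest rim 141.6762448488388
```

Emit:
{"api": "move_arm", "payload": {
  "series": "-0.01 0 0 0 0 0.01; -0.02 -0.01 -0.01 -0.02 0.02 0.03; -0.03 -0.01 -0.02 -0.02 0.02 0.04; -0.05 -0.01 -0.01 -0.04 0.02 0.06; -0.06 -0.02 -0.03 -0.04 0.03 0.07; -0.06 -0.03 -0.02 -0.05 0.04 0.09; -0.07 -0.03 -0.03 -0.06 0.04 0.11; -0.07 -0.04 -0.03 -0.07 0.04 0.11"
}}

```text
time_s: 10.95
eef_pos: [366.7, 207.6, 348.4]
ee_rot: [[-0.951, -0.284, 0.126], [-0.17, 0.815, 0.554], [-0.26, 0.505, -0.823]]
wrist_force: [-1.7, -0.5, -2.0]
grip_width: 0.148
grasp_force: 55.0
```

Emit:
{"api": "move_arm", "payload": {
  "series": "-0.07 -0.05 -0.02 -0.07 0.04 0.12; -0.07 -0.06 -0.03 -0.08 0.04 0.12; -0.07 -0.06 -0.02 -0.09 0.03 0.13; -0.06 -0.08 -0.02 -0.09 0.04 0.12; -0.05 -0.09 -0.02 -0.1 0.03 0.12; -0.06 -0.1 -0.02 -0.09 0.04 0.11; -0.05 -0.1 -0.02 -0.1 0.03 0.1; -0.05 -0.11 -0.01 -0.1 0.02 0.08"
}}

```text
time_s: 11.95
eef_pos: [405.5, 148.5, 297.2]
ee_rot: [[-0.792, 0.61, 0.028], [0.16, 0.163, 0.974], [0.589, 0.775, -0.226]]
wrist_force: [-0.0, -0.4, -2.3]
grip_width: 0.148
grasp_force: 55.0
```

Emit:
{"api": "move_arm", "payload": {
  "series": "-0.04 -0.11 -0.02 -0.09 0.03 0.08; -0.04 -0.11 -0.01 -0.08 0.02 0.07; -0.04 -0.09 -0.02 -0.08 0.03 0.05; -0.04 -0.09 -0.01 -0.06 0.02 0.04; -0.03 -0.07 -0.01 -0.05 0.01 0.03; -0.02 -0.05 -0.01 -0.04 0.01 0.02; -0.01 -0.03 0 -0.02 0.01 0.02; 0 -0.01 0 -0.01 0 0"
}}

```text
time_s: 12.95
eef_pos: [375.1, 140.0, 233.1]
ee_rot: [[-0.581, 0.773, 0.256], [0.006, -0.31, 0.951], [0.814, 0.554, 0.176]]
wrist_force: [-0.2, -1.1, -0.7]
grip_width: 0.147
grasp_force: 55.0
```

Run:
```python
from h import *
s=arm.state(); print((s["eef_pos"]+s["ee_rot"]@RIM).round(1),np.degrees(np.arccos((s["ee_rot"]@RH)[2,2])),s["q"].round(2),s["grip_width"],s["wrist_force"])
p,d=eyes.camera("scene"); q,d2=eyes.camera("top")
cv2.imwrite("pics/s3.png",np.hstack([p[80:360,250:600,::-1],q[130:410,100:450,::-1]]))
```

```text
[480.9 338.7 196.8] 128.44006198469071 [-0.24  0.43  2.25  1.67  1.72 -1.7 ] 0.14700985278181725 [-0.17169532 -1.0512859  -0.68419509]
```

View pics/s3.png

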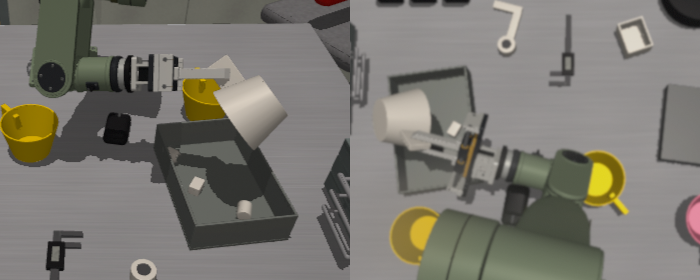

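Run:
```python
from h import *
p,d=eyes.camera("scene"); w,_=eyes.camera("wrist")
a=cv2.resize(p[190:340,390:560,::-1],None,fx=2.4,fy=2.4); b=cv2.resize(w[:,:,::-1],(390,360))
cv2.imwrite("pics/s4.png",np.hstack([a[:360],b]))
for l in("stub0","stub1","stub2"): print(l,[(np.round(o["at"]).tolist(),round(o["confidence"],2)) for o in eyes.find_in("scene",l)][:5])
```

```text
stub0 [([398.0, 260.0, 33.0], 0.73), ([488.0, 297.0, 24.0], 0.72), ([566.0, 406.0, 32.0], 0.46)]
stub1 [([398.0, 260.0, 33.0], 0.73), ([488.0, 297.0, 24.0], 0.72), ([566.0, 406.0, 32.0], 0.46)]
stub2 [([398.0, 260.0, 33.0], 0.73), ([488.0, 297.0, 24.0], 0.72), ([566.0, 406.0, 32.0], 0.46)]
```

View pics/s4.png

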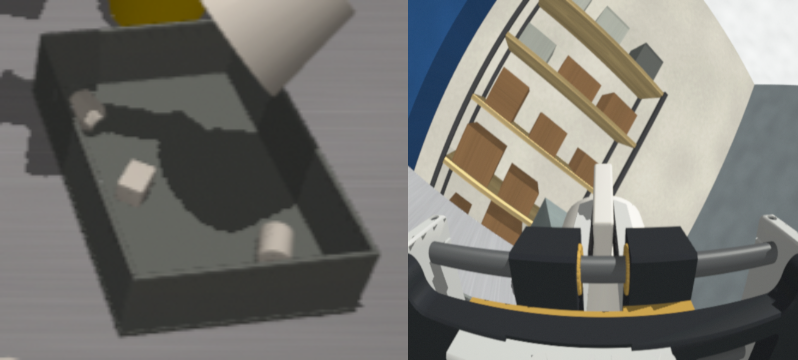

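The crop shows all three chunks in the tote, at (90,108), (137,180) and (275,240). Next I right the housing and carry it to the plate.

Run:
```python
from h import *
s=arm.state(); r0=s["eef_pos"]+s["ee_rot"]@RIM; qd=s["q"]
Ru=pose([0,0,0],40,PHI0)[1]; r1=np.array([479,338.5,230]); qu,e=ik(tcp(r1,Ru),Ru,np.array([.26,-.27,2.26,.44,.61,-2.3])); print(e,qu.round(2))
P=[]
for k in [.5-.5*np.cos(np.pi*k/24) for k in range(1,25)]:
    R=fk(qd+(qu-qd)*k)[1]; P.append((tcp(r0+(r1-r0)*k,R),R))
P[-1]=(tcp(r1,Ru),Ru)
az0=np.degrees(np.arctan2(338.5,479));az1=np.degrees(np.arctan2(-348,482));h1=40+az1-az0
for k in [.5-.5*np.cos(np.pi*k/16) for k in range(1,17)]:
    a=np.radians(az0+(az1-az0)*k); r=586.5+8*k; R=pose([0,0,0],40+(h1-40)*k,PHI0)[1]
    P.append((tcp([r*np.cos(a),r*np.sin(a),230-10*k],R),R))
print("h1",h1); emit(P)
```

```text
6.159141081660158e-06 [ 0.26 -0.31  2.21  0.4   0.69 -2.25]
h1 -31.077078675132228
max dq/row 0.12 end q [-0.97 -0.27  2.21  0.41  0.65 -2.26] end [ 314.1 -247.4  336.8]
0 0.01 0 0.01 0 0; 0.02 0.03 0.01 0.02 -0.01 -0.02; 0.02 0.06 0.01 0.04 -0.01 -0.02; 0.03 0.07 0.01 0.05 -0.01 -0.03; 0.04 0.09 0.02 0.06 -0.02 -0.04; 0.05 0.1 0.02 0.08 -0.02 -0.06; 0.05 0.11 0.02 0.08 -0.02 -0.06; 0.06 0.12 0.02 0.1 -0.02 -0.08
0.06 0.11 0.02 0.09 -0.03 -0.09; 0.06 0.11 0.02 0.1 -0.02 -0.1; 0.07 0.11 0.02 0.1 -0.03 -0.11; 0.07 0.09 0.03 0.1 -0.04 -0.12; 0.08 0.08 0.02 0.09 -0.03 -0.12; 0.07 0.07 0.02 0.09 -0.04 -0.12; 0.07 0.06 0.02 0.08 -0.04 -0.12; 0.08 0.05 0.02 0.07 -0.04 -0.12
0.07 0.04 0.02 0.07 -0.04 -0.11; 0.07 0.03 0.03 0.06 -0.04 -0.1; 0.06 0.03 0.01 0.05 -0.03 -0.09; 0.05 0.02 0.02 0.05 -0.04 -0.08; 0.05 0.02 0.02 0.03 -0.02 -0.05; 0.03 0.01 0.01 0.03 -0.02 -0.05; 0.02 0 0.01 0.01 -0.01 -0.02; 0.01 0.01 0 0.01 -0.01 -0.01
0 -0.04 0 0 0 0.01; 0.01 -0.12 -0.01 0.02 0 0.02; 0.03 -0.18 -0.01 0.04 0 0.05; 0.03 -0.25 -0.02 0.04 0 0.06; 0.04 -0.3 -0.02 0.05 0 0.07; 0.05 -0.35 -0.03 0.06 0 0.08; 0.06 -0.38 -0.03 0.07 0 0.09; 0.06 -0.39 -0.04 0.07 0 0.1
0.05 -0.39 -0.03 0.07 0 0.09; 0.06 -0.38 -0.03 0.06 0 0.09; 0.05 -0.35 -0.03 0.06 0 0.08; 0.04 -0.31 -0.02 0.05 0 0.07; 0.03 -0.25 -0.02 0.05 0 0.06; 0.03 -0.19 -0.01 0.03 0 0.05; 0.01 -0.12 -0.01 0.02 0 0.02; 0 -0.04 0 0.01 0 0.01
```

Emit:
{"api": "move_arm", "payload": {
  "series": "0 0.01 0 0.01 0 0; 0.02 0.03 0.01 0.02 -0.01 -0.02; 0.02 0.06 0.01 0.04 -0.01 -0.02; 0.03 0.07 0.01 0.05 -0.01 -0.03; 0.04 0.09 0.02 0.06 -0.02 -0.04; 0.05 0.1 0.02 0.08 -0.02 -0.06; 0.05 0.11 0.02 0.08 -0.02 -0.06; 0.06 0.12 0.02 0.1 -0.02 -0.08"
}}

```text
time_s: 14.3
eef_pos: [407.3, 146.6, 304.9]
ee_rot: [[-0.798, 0.603, 0.004], [0.139, 0.177, 0.974], [0.587, 0.778, -0.225]]
wrist_force: [0.1, -0.3, -1.5]
grip_width: 0.144
grasp_force: 55.0
```

Emit:
{"api": "move_arm", "payload": {
  "series": "0.06 0.11 0.02 0.09 -0.03 -0.09; 0.06 0.11 0.02 0.1 -0.02 -0.1; 0.07 0.11 0.02 0.1 -0.03 -0.11; 0.07 0.09 0.03 0.1 -0.04 -0.12; 0.08 0.08 0.02 0.09 -0.03 -0.12; 0.07 0.07 0.02 0.09 -0.04 -0.12; 0.07 0.06 0.02 0.08 -0.04 -0.12; 0.08 0.05 0.02 0.07 -0.04 -0.12"
}}

```text
time_s: 15.3
eef_pos: [368.2, 204.9, 371.1]
ee_rot: [[-0.944, -0.305, 0.123], [-0.188, 0.808, 0.558], [-0.27, 0.504, -0.821]]
wrist_force: [-1.1, 0.4, -0.9]
grip_width: 0.146
grasp_force: 55.0
```

Emit:
{"api": "move_arm", "payload": {
  "series": "0.07 0.04 0.02 0.07 -0.04 -0.11; 0.07 0.03 0.03 0.06 -0.04 -0.1; 0.06 0.03 0.01 0.05 -0.03 -0.09; 0.05 0.02 0.02 0.05 -0.04 -0.08; 0.05 0.02 0.02 0.03 -0.02 -0.05; 0.03 0.01 0.01 0.03 -0.02 -0.05; 0.02 0 0.01 0.01 -0.01 -0.02; 0.01 0.01 0 0.01 -0.01 -0.01"
}}

```text
time_s: 16.3
eef_pos: [328.1, 212.5, 345.8]
ee_rot: [[-0.619, -0.64, 0.456], [-0.516, 0.769, 0.378], [-0.592, -0.001, -0.806]]
wrist_force: [-0.5, 0.4, -1.2]
grip_width: 0.148
grasp_force: 55.0
```

Emit:
{"api": "move_arm", "payload": {
  "series": "0 -0.04 0 0 0 0.01; 0.01 -0.12 -0.01 0.02 0 0.02; 0.03 -0.18 -0.01 0.04 0 0.05; 0.03 -0.25 -0.02 0.04 0 0.06; 0.04 -0.3 -0.02 0.05 0 0.07; 0.05 -0.35 -0.03 0.06 0 0.08; 0.06 -0.38 -0.03 0.07 0 0.09; 0.06 -0.39 -0.04 0.07 0 0.1"
}}

```text
time_s: 17.3
eef_pos: [394.6, -20.9, 341.6]
ee_rot: [[-0.804, -0.066, 0.591], [-0.053, 0.998, 0.039], [-0.592, 0.0, -0.806]]
wrist_force: [1.4, -0.5, -1.0]
grip_width: 0.151
grasp_force: 55.0
```

Emit:
{"api": "move_arm", "payload": {
  "series": "0.05 -0.39 -0.03 0.07 0 0.09; 0.06 -0.38 -0.03 0.06 0 0.09; 0.05 -0.35 -0.03 0.06 0 0.08; 0.04 -0.31 -0.02 0.05 0 0.07; 0.03 -0.25 -0.02 0.05 0 0.06; 0.03 -0.19 -0.01 0.03 0 0.05; 0.01 -0.12 -0.01 0.02 0 0.02; 0 -0.04 0 0.01 0 0.01"
}}

```text
time_s: 18.3
eef_pos: [313.5, -248.3, 336.7]
ee_rot: [[-0.691, 0.518, 0.504], [0.415, 0.856, -0.309], [-0.591, -0.004, -0.806]]
wrist_force: [0.1, 0.3, -1.5]
grip_width: 0.15
grasp_force: 55.0
```

```bash
cat > c.py <<'E'
from h import *
s=arm.state(); c=s["eef_pos"]+s["ee_rot"]@RIM; print("rim model",c.round(1),"tilt",(s["ee_rot"]@RH)[:,2].round(3),s["wrist_force"].round(1),s["grip_width"])
for n in("scene","top"):
    p,d=eyes.camera(n); cv2.imwrite(f"pics/c_{n}.png",p[:,:,::-1]); W=cloud(n,d).reshape(-1,3)
    r=np.hypot(W[:,0]-c[0],W[:,1]-c[1]); m=(r<77)&(r>52)&(abs(W[:,2]-c[2])<12); P=W[m]
    if len(P)<80: print(n,len(P)); continue
    f=least_squares(lambda a:a[0]*(P[:,0]-c[0])+a[1]*(P[:,1]-c[1])+a[2]-P[:,2],[0,0,c[2]],loss="soft_l1").x
    print(n,len(P),"slope",np.degrees(f[:2]).round(1),"z",f[2].round(1),"circ",circ(P).round(1))
E
python3 c.py
```

```text
rim model [ 481.3 -350.4  220.8] tilt [-0.     0.005  1.   ] [ 0.1  0.3 -1.5] 0.149837276854934
scene 1066 slope [0.5 0.1] z 217.7 circ [ 481.5 -348.2   64.2]
top 546 slope [-0.2  0.9] z 217.2 circ [ 481.3 -350.5   64.4]
```

Emit:
{"api": "move_arm", "payload": {
  "series": "0.03 0 0.04 0 0 0; 0.06 0 0.08 0 0 0; 0.08 0 0.11 0 0 0; 0.08 0 0.11 0 0 0; 0.07 0 0.1 0 0 0; 0.06 0 0.08 0 0 0; 0.03 0 0.04 0 0 0; 0.02 0 0.03 0 0 0"
}}

```text
time_s: 19.4
eef_pos: [314.0, -247.5, 248.3]
ee_rot: [[-0.693, 0.515, 0.505], [0.414, 0.857, -0.307], [-0.591, -0.004, -0.807]]
wrist_force: [-0.0, 0.2, -0.1]
grip_width: 0.146
grasp_force: 55.0
```

```bash
python3 c.py
```

```text
rim model [ 482.1 -348.9  132.2] tilt [0.    0.004 1.   ] [-0.   0.2 -0.1] 0.14584109237618753
scene 927 slope [0.7 0.2] z 129.6 circ [ 482.3 -346.6   64.1]
top 445 slope [-0.3  1.3] z 128.4 circ [ 482.  -349.2   64.5]
```

Emit:
{"api": "move_arm", "payload": {
  "series": "0.003 0 0.004 0 0 0; 0.003 0 0.004 0 0 0; 0.003 0 0.004 0 0 0; 0.003 0 0.004 0 0 0; 0.003 0 0.004 0 0 0; 0.003 0 0.004 0 0 0; 0.003 0 0.004 0 0 0; 0 0 0 0 0 0"
}}

```text
time_s: 20.5
eef_pos: [313.9, -247.8, 244.6]
ee_rot: [[-0.692, 0.515, 0.505], [0.414, 0.857, -0.307], [-0.591, -0.004, -0.807]]
wrist_force: [0.1, -0.8, -0.4]
grip_width: 0.143
grasp_force: 55.0
```

Emit:
{"api": "move_arm", "payload": {
  "series": "0.003 0 0.004 0 0 0; 0.003 0 0.004 0 0 0; 0.003 0 0.004 0 0 0; 0 0 0 0 0 0; 0 0 0 0 0 0; 0 0 0 0 0 0; 0 0 0 0 0 0; 0 0 0 0 0 0"
}}

```text
time_s: 21.5
eef_pos: [314.0, -247.8, 242.9]
ee_rot: [[-0.692, 0.515, 0.505], [0.413, 0.857, -0.308], [-0.591, -0.004, -0.806]]
wrist_force: [-0.4, 0.2, -1.1]
grip_width: 0.148
grasp_force: 55.0
```

Emit:
{"api": "move_arm", "payload": {
  "series": "0.003 0 0.004 0 0 0; 0.003 0 0.004 0 0 0; 0 0 0 0 0 0; 0 0 0 0 0 0; 0 0 0 0 0 0; 0 0 0 0 0 0; 0 0 0 0 0 0; 0 0 0 0 0 0"
}}

```text
time_s: 22.5
eef_pos: [313.9, -247.8, 241.7]
ee_rot: [[-0.692, 0.515, 0.505], [0.414, 0.857, -0.307], [-0.591, -0.004, -0.806]]
wrist_force: [-0.3, 0.2, -0.7]
grip_width: 0.144
grasp_force: 55.0
```

Emit:
{"api": "move_arm", "payload": {
  "series": "0.003 0 0.004 0 0 0; 0.003 0 0.004 0 0 0; 0 0 0 0 0 0; 0 0 0 0 0 0; 0 0 0 0 0 0; 0 0 0 0 0 0; 0 0 0 0 0 0; 0 0 0 0 0 0"
}}

```text
time_s: 23.5
eef_pos: [314.1, -248.0, 241.0]
ee_rot: [[-0.692, 0.515, 0.506], [0.413, 0.857, -0.308], [-0.592, -0.004, -0.806]]
wrist_force: [-4.0, 2.4, 6.3]
grip_width: 0.142
grasp_force: 55.0
```

Emit:
{"api": "move_arm", "payload": {
  "series": "-0.001 0 -0.002 0 0 0; 0 0 0 0 0 0; 0 0 0 0 0 0; 0 0 0 0 0 0; 0 0 0 0 0 0; 0 0 0 0 0 0; 0 0 0 0 0 0; 0 0 0 0 0 0",
  "jaw": 1,
  "force": 3
}}

```text
time_s: 24.5
eef_pos: [313.9, -247.8, 240.7]
ee_rot: [[-0.692, 0.515, 0.505], [0.414, 0.857, -0.308], [-0.591, -0.004, -0.806]]
wrist_force: [0.8, -0.5, 1.4]
grip_width: 0.147
grasp_force: 3.0
```

Emit:
{"api": "move_arm", "payload": {
  "series": "0 0 0 0 0 0; 0 0 0 0 0 0; 0 0 0 0 0 0; 0 0 0 0 0 0; 0 0 0 0 0 0; 0 0 0 0 0 0; 0 0 0 0 0 0; 0 0 0 0 0 0",
  "jaw": 0
}}

```text
time_s: 25.5
eef_pos: [313.9, -247.8, 240.8]
ee_rot: [[-0.692, 0.515, 0.505], [0.414, 0.857, -0.307], [-0.591, -0.004, -0.806]]
wrist_force: [-0.1, 0.2, -0.8]
grip_width: 0.961
grasp_force: 0.0
```

Emit:
{"api": "move_arm", "payload": {
  "series": "0 0 -0.06 0 0 0; 0 0 -0.12 0 0 0; 0 0 -0.15 0 0 0; 0 0 -0.15 0 0 0; -0.1 0 -0.15 0 0 0; -0.12 0 -0.16 0 0 0; -0.12 0 -0.16 0 0 0; -0.05 0 -0.07 0 0 0"
}}

```text
time_s: 26.5
eef_pos: [284.4, -229.6, 368.9]
ee_rot: [[-0.691, 0.516, 0.506], [0.412, 0.857, -0.31], [-0.594, -0.006, -0.805]]
wrist_force: [-0.2, -0.4, 0.4]
grip_width: 0.997
grasp_force: 0.0
```

```bash
cat > e.py <<'E'
from h import *
s=arm.state(); print(s["q"].round(2),s["eef_pos"].round())
c=np.array([482,-349,125.])
im=[]
for n in("scene","top"):
    p,d=eyes.camera(n); im.append(p[:,:,::-1]); W=cloud(n,d).reshape(-1,3)
    r=np.hypot(W[:,0]-c[0],W[:,1]-c[1]); m=(r<77)&(r>52)&(abs(W[:,2]-c[2])<12); P=W[m]
    f=least_squares(lambda a:a[0]*(P[:,0]-c[0])+a[1]*(P[:,1]-c[1])+a[2]-P[:,2],[0,0,c[2]],loss="soft_l1").x
    print(n,len(P),"slope",np.degrees(f[:2]).round(1),"z",f[2].round(1),"circ",circ(P).round(1))
a,b=im; cv2.imwrite("pics/end.png",np.hstack([cv2.resize(a[130:430,50:450+150],(440,240)),cv2.resize(b[90:400,110:520],(350,240))]))
E
python3 e.py
```

```text
[-1.03 -0.44  2.25  0.4   0.79 -2.26] [ 284. -230.  369.]
scene 912 slope [0.6 0.4] z 122.5 circ [ 482.4 -348.1   64. ]
top 466 slope [-0.6  1. ] z 121.7 circ [ 482.  -350.4   64.5]
```

View pics/end.png

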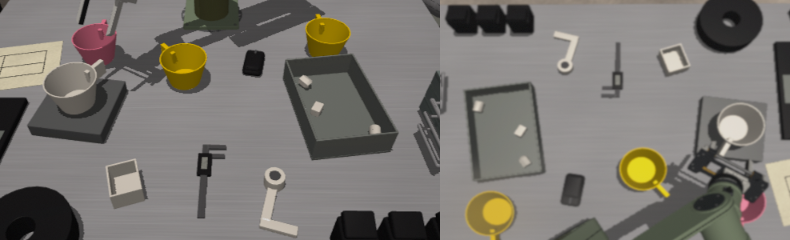

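The housing stands empty and upright on the plate at (70,95), all three chunks are in the tote, and the bystanders have not moved.

```bash
python3 -c "
from cell import arm; print(arm.finish_job())"
```

```text
the job is handed in; nothing more can be done
None
```

Job handed in at about 27 s of the 61 s: all three chunks are in the tote, the empty housing stands upright and released near the centre of the granite plate, and the caliper and other printed parts are where they were.

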